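# Close the service bay of a microplate reader and hold its panel down

### The job

Close up the plate reader's service bay: first take the retaining pin out of the white parts block and push it fully home, flange down on the strap, through the strap and the tongue of the metal access panel, and let go of it. Then turn the winged quarter-turn fastener on the panel until the slot along its top lies in line with the two index lines on the panel, so that its cross-bar can enter the frame, and press the panel's front down until it is flush on the frame. Finish while holding it pressed down like that, with the slot still in line, so that I can do up the captive screws; leave everything else on the bench where it is.

Things in the scene. Friction and masses are not known exactly. Their poses are not given: they have to be found in the camera images.
- reader: Microplate reader, fixed: low off-white casing 340 deep (x) x 300 wide (y) x 105 mm high, teal keypad along its front. Origin: centre of its underside; x to its rear, y to its left seen from the front, z up. On its top a raised frame with black gasket; over it the bare aluminium access panel, 165 x 160 x 4 mm (centre x -12 mm, y 0), top face 128 mm up when flush.
- panel: The access panel with its fastener. Origin: centre of the hole in its rear tongue, on its rocking axis (y); axes as the reader's when flush. The springy gasket lifts its front by 11 mm (0.06 rad). Pressed at the fastener it goes down 9 mm there, 3 N to start, 8 N when flush; let go, it springs up. With the fastener out of line it stops after the first 2 mm.
- panel_front (a point): Middle of the front edge of the panel's top face, 185 mm in front of the panel's origin. It is 128 mm above the reader's underside when the panel is flush, about 139 mm when sprung up.
- fastener_top (a point): Centre of the top of the quarter-turn fastener, on its axis: a dark steel wing 40 long, 9 thick, 30 mm tall on a round boss (25 mm across, 4 mm high) on the panel, 150 mm in front of the panel's origin, midway across. It is 34 mm above the panel's top face; a black slot runs along the wing's top. Grip the wing across its thickness, in its upper half.
- fastener (a joint): Angle (rad) of the wing and its slot from the reader's x axis (front to back), anticlockwise positive from above. 0: slot in line with the two black index lines on the panel; the cross-bar below can then enter its 8 mm keyway in the frame. It turns stiffly (0.05 Nm) and stays where left; range -0.9 to 1.65.
- strap_hole (a point): Centre of the upper mouth of the 12.5 mm hole in the aluminium strap, a bridge 92 x 36 mm with two feet over the panel's tongue, behind the panel (90 mm behind the reader's centre, 135 mm above its underside). The 13.5 mm holes in the tongue and the lug below lie under it; 30 mm deep in all, straight down.
- pin_center (a point): Centre (half-way up) of the upright retaining pin, 59 mm long, 45 g; z to its head. From the tip: steel shank 10 mm thick, 27 mm long, its last 8 mm tapering to 5 mm; flange 20 mm across, 4 mm thick; dark ribbed knob 16 mm across, 28 mm long: grip its upper half. It stands in a 12 mm hole, flange on the block. Home, this point is 2.5 mm above the strap's top.
- block: White plastic parts block 50 x 170 x 40 mm, fixed; origin at the centre of its underside, y along its length. Its three holes, 55 mm apart along y, hold the pin, the thumbscrew and the driver in an order that changes.
- thumbscrew: Bystander in the block: thumbscrew with a flat steel head 28 mm across and only 12 mm high. Origin at its tip.
- driver: Bystander in the block: driver with a black handle 26 mm thick, rising 75 mm above the block. Origin at its tip.
- microplate: Bystander: white 96-well plate 127 x 85 x 14.5 mm on the bench. Origin at the centre of its underside.
- reagent: Bystander: amber bottle 48 mm across, 105 mm tall. Origin at the centre of its base.
- screwdriver: Bystander: screwdriver lying on the bench.
- jar: Bystander: white jar 64 mm across, 70 mm tall. Origin at the centre of its base.
- tipbox: Bystander: pipette-tip box 124 x 86 x 80 mm. Origin at the centre of its base.

How it is judged (in metres and radians):
On the way, in this order (a step that is already met when the one before it is completed fails the run):
1. the pin is fully home through strap and tongue, and let go (horizontal distance between pin_center and strap_hole below 0.004 m and z of pin_center in the frame of strap_hole below 0.0055 m and contact force between the fingers and pin below 0.1 N), for 0.2 s.
2. the fastener's slot is in line with the index lines (value of joint fastener between -0.15 and 0.15 rad), for 0.2 s.
At the end, for the whole second after the job is handed in: Pin in the strap's hole (4 mm sideways), flange down on the strap (3 mm), not touched; slot within 0.15 rad of the index lines; panel's front edge within 2.5 mm of flush (up to 130.5 mm above the reader's underside), still, with the robot pressing on panel or fastener with over 3 N (all of step 1 and all of step 2 and z of panel_front in the frame of reader below 0.1305 m and linear speed of panel below 0.01 m/s and contact force between any of the fingers, the arm and panel above 3 N); the arm keeps its last pose, push and grip.
It fails at once if another thing on the bench is moved by more than 30 mm (distance of any of thumbscrew, driver, microplate, reagent, screwdriver, jar, tipbox from where it was at the start of the episode above 0.03 m).
It also fails if it takes over 51 s, if anything falls off the work surface, if the arm or the gripper's body presses on something with over 40 N, if the wrist force passes 120 N, or if a joint passes its speed limit or range.

### The arm

A 7-joint arm with a two-finger parallel gripper is mounted at the origin on the work surface. World frame = base frame: x ahead of the robot, y to its left, z up, the work surface at z = 0. Lengths are in mm, angles in rad, forces in N, time in s.
With the tool pointing down it reaches from about 425 to 950 mm from the base axis. Payload 4.7 kg.
Tool frame: the origin (TCP) lies at the very end of the fingers, on their centre line; the grasp point (between the pads) lies 19 mm behind it (arm.grip_point_offset is the z of the grasp point in the tool frame, in mm); z points along the fingers, y is the line along which they close (so a half turn about z gives the same grasp; the last joint's range is limited). The gripper opens to 85 mm and grips with 20 to 120 N. Pads are 22 mm wide; open, the fingers measure 114 mm over their backs; the gripper's body (76 mm by 85 mm) begins 54 mm behind the grasp point. The pads swing forward as they close: fully open they stand 13 mm farther back than shut.
Start: joints at [1.315, 0.469, -0.049, 1.532, 0.024, 1.141, -0.082], TCP at [151.827, -657.721, 231.335] pointing down, gripper open.
Joint ranges: [-2.59, 2.59], [-0.33, 1.99], [-1.39, 1.29], [0.1, 2.45], [-1.04, 4.18], [0.21, 1.99], [-2.66, 2.66]. Speed limits (rad/s): [2.57, 2.57, 3.14, 3.14, 3.14, 3.14, 3.14].

### API

Orientations are given as a unit quaternion [w, x, y, z].
In Python, from plant import arm, optics, ticket gives the robot as it stands.
- The arm moves only by the tool arm_command, never from a script. Its argument "rows" is one flat list of numbers, 7 for each row, row after row: the shift along the tool's x, y, z each as a share of 4 cm, from -1 to 1, then the turn, a rotation vector about the tool's x, y, z each as a share of 0.08 rad, from -1 to 1, then the closure, from -1 (fully open) to 1 (shut). A call has exactly 5 rows; each row shifts and turns the commanded pose from where the row before left it, along the tool's axes as they then stand; what a row does not reach is not made up. A row lasts 1/12 s, in which the tool goes at most 41.7 mm and 7.16 degrees, less where a joint would pass 70% of its speed; a pose out of reach is approached as far as the arm can. A call with a number of a shift or a turn outside -1 to 1 is refused whole. A call with a gripper value outside its range is refused whole. The fingers move at their own pace and stop on an object; "grip_force" is the grip in N (left out, the last holds). Time passes only in rows, so rows that do not move let the fingers close, or fill a call up. It gives the time, the measured TCP pose, the force, the opening and the grip force at its end, in the units of the state.
- arm.state(): the state, without advancing time (a new reading comes with each control period).
- optics.camera(name): name is "scene" or "side" or "wrist"; returns the picture (420x560x3 uint8, red, green, blue); there is no depth.
- optics.get_calibration(name): a dict with "fx", "fy", "cx", "cy" (pixels), "k1" (the pictures are not rectified: a ray, as slopes to the right and down, at radius r is drawn at 1 + k1 r^2 times it, then the intrinsics apply), "world_from_camera" (4x4, takes a point from camera to world coordinates). Camera axes: x right, y down, z forward; pixel columns grow to the right and rows downward; lengths in mm; the calibration is good to about 2 mm. A picture is of the moment at which its call begins: read the wrist's pose just before it. get_calibration takes no time and is no camera call; for the wrist camera it gives the pose at the moment of the call.
- ticket.sign_off(): hands the job in; it is judged then, once.
Trained networks look in the newest picture that a camera, given by its name, has taken for a name from the list of things; names that differ only in an ending like _2 or _b are one class to them, and where a whole thing is asked for, a point or a joint stands for the part that bears it (a point fixed in the world has none). Each returns a list of dicts, best first, with "confidence" (0 to 1); they miss things now and then, are a little off and sometimes report something else, mostly with a low value. They report only what shows in the picture. A call takes as long as a camera call.
- optics.regions_of(camera, target): "mask" (420x560 bool, what is visible of it) and "point" ([column, row] in pixels, amid what is visible of it).
The state is a dict: "time_s": time; "q": joint angles; "joint_vel": joint speeds; "joint_torque": joint torques, N m; "tool_pos": TCP position; "eef_rot": TCP orientation; "force": force on the tool from outside, world axes, zero at the start; "wrist_torque": the same for the moment, N m; "grip_width": finger opening in mm; "gripper_force": force on a finger pad.
Only numpy, scipy, OpenCV 4.12 (cv2) and the standard library are available. Lean on these libraries where they do the work, as an engineer would, in place of code of your own. Each camera call takes 0.05 s, during which the arm holds its last target. There are 200 camera calls.

## Working session

There is one attempt and no reset: what is moved stays moved. The work goes in short steps, Python scripts to look and compute and a tool call to move; the robot and the scene stay as the last step left them, time stands still between calls to the robot, and variables do not carry over. Pictures are saved under pics/ and viewed, at most 10 in all, crops included, and the job is handed in when it is done.

Besides the shell and the picture viewer there is one more tool, called after "Emit:" as name(argument=value, ...) on one line, values as JSON. arm_command: Moves the arm, as the interface text tells. Its arguments: {"type":"object","properties":{"rows":{"type":"array","items":{"type":"number","minimum":-1,"maximum":1}},"grip_force":{"type":"number"}},"required":["rows"]}

```bash
mkdir -p pics; ls; python3 - <<'E'
from plant import arm, optics
import cv2,numpy as np
s=arm.state();print({k:np.round(v,3).tolist() for k,v in s.items()}, arm.grip_point_offset)
for n in("scene","side","wrist"):
    im=optics.camera(n);cv2.imwrite(f"pics/{n}0.png",im[:,:,::-1]);c=optics.get_calibration(n);print(n,c["fx"],c["fy"],c["cx"],c["cy"],c["k1"],np.round(c["world_from_camera"],3).tolist())
    for t in("pin_center","fastener_top","reader","block","thumbscrew","driver","panel"):
        print(t,[(round(r["confidence"],2),np.round(r["point"],1).tolist(),int(r["mask"].sum())) for r in optics.regions_of(n,t)][:2])
a=cv2.imread("pics/scene0.png");b=cv2.imread("pics/side0.png")
print(arm.state()["time_s"])
E
```

```text
pics
{'time_s': 0.0, 'q': [1.315, 0.469, -0.049, 1.534, 0.024, 1.141, -0.082], 'joint_vel': [-0.0, 0.001, 0.001, -0.001, -0.001, -0.001, 0.002], 'joint_torque': [0.001, -51.031, -0.046, -23.772, 0.011, 0.007, -0.0], 'tool_pos': [151.681, -657.141, 230.236], 'eef_rot': [-0.001, 0.994, 0.113, -0.0], 'force': [0.244, -0.031, -0.709], 'wrist_torque': [-0.007, -0.0, -0.099], 'gripper_force': 0.0, 'grip_width': 85.446} -18.700000000000003
scene 541.3968347637516 541.3968347637516 284.6539259714656 205.38873644422225 -0.14147428799604492 [[0.871, 0.308, -0.382, 1174.507], [0.49, -0.571, 0.658, -1120.788], [-0.015, -0.761, -0.649, 1218.652], [0.0, 0.0, 0.0, 1.0]]
pin_center [(0.71, [278.0, 213.5], 1959), (0.51, [305.7, 180.7], 43)]
fastener_top [(0.5, [265.7, 204.4], 123)]
reader [(0.97, [283.8, 235.8], 10484)]
block [(0.83, [306.1, 181.3], 429)]
thumbscrew [(0.62, [305.4, 169.2], 20)]
driver [(0.36, [277.0, 211.6], 2005)]
panel [(0.57, [277.8, 213.5], 2060)]
side 497.0090976509403 497.0090976509403 281.3884884355129 213.3784274921009 -0.028149055147271854 [[-0.697, -0.39, 0.602, -261.015], [-0.717, 0.373, -0.589, 738.518], [0.005, -0.842, -0.539, 832.248], [0.0, 0.0, 0.0, 1.0]]
pin_center []
fastener_top [(0.68, [293.5, 204.2], 187)]
reader [(0.64, [284.9, 229.7], 12083), (0.46, [338.1, 175.3], 1206)]
block [(0.69, [207.2, 315.6], 1446), (0.62, [400.5, 222.8], 206)]
thumbscrew [(0.64, [207.3, 302.9], 105)]
driver [(0.74, [191.5, 306.1], 298)]
panel [(0.77, [287.1, 206.2], 2005)]
wrist 339.80536482320184 339.80536482320184 281.3548378550702 215.545449722164 -0.057209246293893755 [[0.225, -0.932, -0.285, 225.649], [-0.974, -0.215, -0.066, -641.097], [0.0, 0.292, -0.956, 372.827], [0.0, 0.0, 0.0, 1.0]]
pin_center []
fastener_top []
reader []
block []
thumbscrew []
driver []
panel []
1.2
```

```bash
python3 - <<'E'
import cv2,numpy as np
a=cv2.imread("pics/scene0.png");b=cv2.imread("pics/side0.png")
cv2.imwrite("pics/sc.png",cv2.resize(a[110:320,180:460],None,fx=2.85,fy=2.85,interpolation=cv2.INTER_CUBIC))
cv2.imwrite("pics/sd.png",cv2.resize(b[130:355,140:440],None,fx=2.66,fy=2.66,interpolation=cv2.INTER_CUBIC))
E
```

```text
(no output)
```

View pics/sc.png

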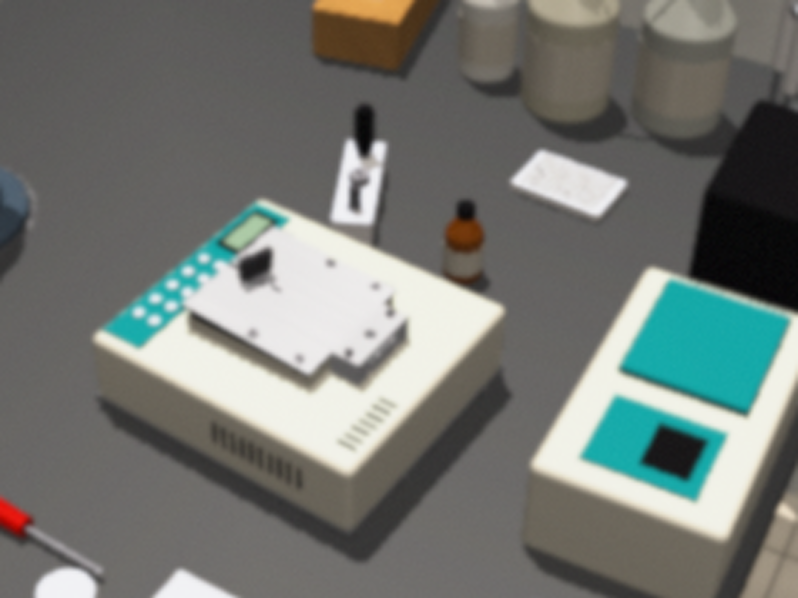

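View pics/sd.png

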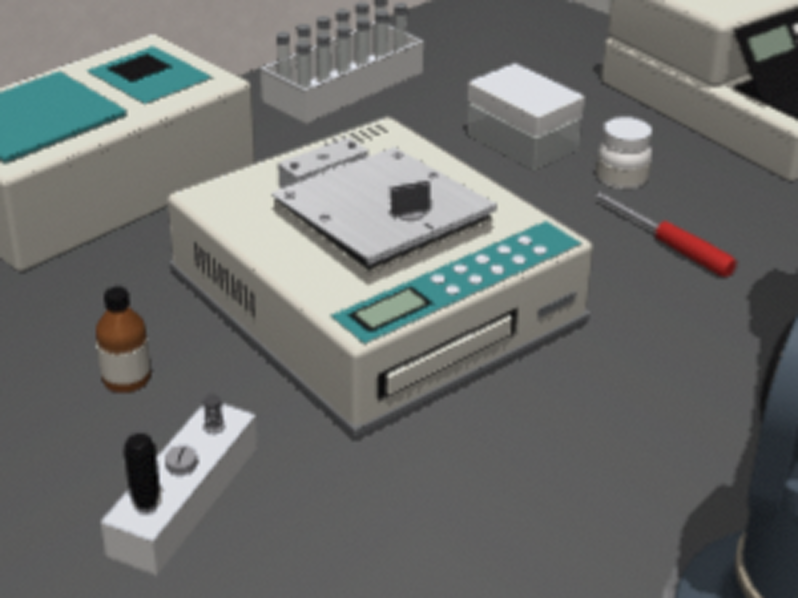

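```bash
cat > h.py <<'E'
import numpy as np
from scipy.optimize import least_squares
from scipy.spatial.transform import Rotation as R
def proj(c,P):
    T=np.linalg.inv(np.array(c["world_from_camera"]));p=np.atleast_2d(P)@T[:3,:3].T+T[:3,3]
    u=p[:,:2]/p[:,2:];u=u*(1+c["k1"]*(u**2).sum(1,keepdims=True))
    return u*[c["fx"],c["fy"]]+[c["cx"],c["cy"]]
def at_z(c,px,z):
    d=(np.array(px,float)-[c["cx"],c["cy"]])/[c["fx"],c["fy"]];u=d.copy()
    for _ in range(20):u=d/(1+c["k1"]*(u**2).sum())
    M=np.array(c["world_from_camera"]);r=M[:3,:3]@[u[0],u[1],1];return M[:3,3]+r*(z-M[2,3])/r[2]
def tf(p,L):  # p=x,y,yaw
    L=np.atleast_2d(L).astype(float);c,s=np.cos(p[2]),np.sin(p[2])
    return np.c_[p[0]+c*L[:,0]-s*L[:,1],p[1]+s*L[:,0]+c*L[:,1],L[:,2]]
def fitpose(obs,x0):
    f=lambda p:np.concatenate([(proj(c,tf(p,L))-px).ravel() for c,L,px in obs])
    r=least_squares(f,x0,loss='soft_l1',x_scale=[100,100,1]);return r.x,f(r.x)
E
python3 - <<'E'
from h import *
from plant import optics
S=optics.get_calibration("scene");D=optics.get_calibration("side")
sc=lambda a:np.array(a)/2.85+[180,110]
sd=lambda a:np.array(a)/2.66+[140,130]
L=[[-170,150,105],[-170,-150,105],[170,-150,105],[170,150,105]]
o=[(S,L,sc([[262,200],[95,340],[350,477],[503,312]])),(D,L,sd([[355,350],[590,243],[390,118],[170,197]]))]
best=min((fitpose(o,[500,0,y]) for y in(0,1.5,3,-1.5)),key=lambda r:(r[1]**2).sum())
p=best[0];print("reader",p.round(3),best[1].round(1))
pc=[-60,0,135]
F=tf(p,[[90,0,135],[-60,0,128+34+9]]);print("strap,fast",F.round(1),proj(S,F).round(1),proj(D,F).round(1))
L=[[-25,-85,40],[25,-85,40],[25,85,40],[-25,85,40]]
A=sc([[350,140],[387,142],[373,224],[333,218]]);B=sd([[157,545],[105,521],[220,401],[256,413]])
for a in range(4):
  for b in range(4):
    r=min((fitpose([(S,L,np.roll(A,a,0)),(D,L,np.roll(B,b,0))],[300,-200,y]) for y in(0,1.5)),key=lambda r:abs(r[1]).sum())
    if abs(r[1]).max()<6: print("block",r[0].round(3),r[1].round(1))
for n,c,px in(("pin flange side",D,sd([213,428])),("pin knob top",D,sd([213,400]))):print(n,at_z(c,px,42 if 'fl' in n else 72))
E
```

```text
reader [ 5.63023e+02 -6.44040e+01 -1.26000e-01] [-0.7 -0.9 -2.5 -0.7 -0.4  0.4  2.1 -0.9 -0.4  0.3  2.2 -1.2 -0.2 -2.4
 -2.1 -2.5]
strap,fast [[652.3 -75.7 135. ]
 [503.5 -56.9 171. ]] [[309.7 228. ]
 [269.  199.6]] [[261.6 188. ]
 [294.7 199. ]]
pin flange side [477.75793748 217.91353178  42.        ]
pin knob top [478.76806511 214.74872971  72.        ]
```

```bash
python3 - <<'E'
from h import *
from plant import optics
S=optics.get_calibration("scene");D=optics.get_calibration("side")
sc=lambda a:np.array(a)/2.85+[180,110]
sd=lambda a:np.array(a)/2.66+[140,130]
for px in[[157,545],[105,521],[220,401],[256,413]]:print("D",at_z(D,sd(px),40)[:2].round())
for px in[[350,140],[387,142],[373,224],[333,218]]:print("S",at_z(S,sc(px),40)[:2].round())
print("thumb",at_z(D,sd([181,458]),52).round(),"driver",at_z(D,sd([138,440]),115).round())
for px in[[392,188],[429,183]]:print("wing D",at_z(D,sd(px),171)[:2].round())
for px in[[240,262],[271,249]]:print("wing S",at_z(S,sc(px),171)[:2].round())
E
```

```text
D [400. 337.]
D [451. 352.]
D [504. 189.]
D [469. 176.]
S [410. 339.]
S [455. 358.]
S [517. 197.]
S [469. 184.]
thumb [457. 268.  52.] driver [440. 318. 115.]
wing D [511. -37.]
wing D [492. -70.]
wing S [496. -73.]
wing S [514. -39.]
```

```bash
cat >> h.py <<'E'
def plan(start,yaw,legs,grip=-1):
    """legs: (target xyz, target yaw, rows); prints rows by fives (tool held pointing down)"""
    p=np.array(start,float);out=[]
    for t,ty,n in legs:
        for i in range(n):
            k=n-i;d=(np.array(t)-p)/k;dy=(ty-yaw)/k
            X=np.array([np.cos(yaw),np.sin(yaw),0]);Y=np.array([np.sin(yaw),-np.cos(yaw),0])
            v=np.round([d@X/40,d@Y/40,-d[2]/40,0,0,-dy/.08,grip],2);out.append(v)
            p=p+40*(v[0]*X+v[1]*Y-v[2]*np.array([0,0,1]));yaw-=v[5]*.08
    for i in range(0,len(out),5):print(",  ".join(",".join(f"{x:g}" for x in r) for r in out[i:i+5]))
    print("max",np.abs(np.array(out)[:,:6]).max(),"end",p.round(1),round(yaw,4))
def pose():
    from plant import arm
    s=arm.state();w,x,y,z=s["eef_rot"];M=R.from_quat([x,y,z,w]).as_matrix()
    return np.array(s["tool_pos"]),np.arctan2(M[1,0],M[0,0]),M
E
python3 - <<'E'
from h import *
p,y,M=pose();print(y)
plan(p,y,[((480,-260,290),1.09,15),((478,216,190),1.95,15)])
E
```

```text
0.2267994248126621
0.68,-0.52,-0.1,0,0,-0.72,-1,  0.71,-0.48,-0.1,0,0,-0.72,-1,  0.74,-0.44,-0.1,0,0,-0.72,-1,  0.76,-0.4,-0.1,0,0,-0.72,-1,  0.78,-0.35,-0.1,0,0,-0.72,-1
0.8,-0.31,-0.1,0,0,-0.72,-1,  0.82,-0.26,-0.1,0,0,-0.72,-1,  0.83,-0.21,-0.1,0,0,-0.72,-1,  0.85,-0.17,-0.1,0,0,-0.72,-1,  0.85,-0.12,-0.09,0,0,-0.72,-1
0.86,-0.07,-0.1,0,0,-0.72,-1,  0.86,-0.02,-0.09,0,0,-0.72,-1,  0.86,0.03,-0.1,0,0,-0.72,-1,  0.86,0.09,-0.09,0,0,-0.72,-1,  0.85,0.13,-0.1,0,0,-0.71,-1
0.7,-0.37,0.17,0,0,-0.72,-1,  0.72,-0.33,0.17,0,0,-0.72,-1,  0.74,-0.29,0.17,0,0,-0.72,-1,  0.75,-0.24,0.17,0,0,-0.72,-1,  0.77,-0.2,0.17,0,0,-0.72,-1
0.78,-0.16,0.17,0,0,-0.72,-1,  0.79,-0.11,0.16,0,0,-0.71,-1,  0.79,-0.06,0.17,0,0,-0.72,-1,  0.79,-0.02,0.16,0,0,-0.71,-1,  0.79,0.03,0.17,0,0,-0.72,-1
0.79,0.07,0.16,0,0,-0.71,-1,  0.79,0.11,0.17,0,0,-0.72,-1,  0.78,0.16,0.16,0,0,-0.71,-1,  0.76,0.21,0.17,0,0,-0.72,-1,  0.75,0.24,0.16,0,0,-0.71,-1
max 0.86 end [477.9 215.8 190.2] 1.95
```

Emit:
arm_command(rows=[0.68, -0.52, -0.1, 0, 0, -0.72, -1, 0.71, -0.48, -0.1, 0, 0, -0.72, -1, 0.74, -0.44, -0.1, 0, 0, -0.72, -1, 0.76, -0.4, -0.1, 0, 0, -0.72, -1, 0.78, -0.35, -0.1, 0, 0, -0.72, -1])

```text
time_s: 1.62
tool_pos: [262.0, -524.1, 251.6]
eef_rot: [0.0, 0.967, 0.256, 0.0]
force: [0.7, -0.3, -0.4]
grip_width: 85.0
gripper_force: 0.0
```

Emit:
arm_command(rows=[0.8, -0.31, -0.1, 0, 0, -0.72, -1, 0.82, -0.26, -0.1, 0, 0, -0.72, -1, 0.83, -0.21, -0.1, 0, 0, -0.72, -1, 0.85, -0.17, -0.1, 0, 0, -0.72, -1, 0.85, -0.12, -0.09, 0, 0, -0.72, -1])

```text
time_s: 2.03
tool_pos: [371.2, -391.3, 271.5]
eef_rot: [0.0, 0.92, 0.392, 0.0]
force: [0.9, -0.1, 0.5]
grip_width: 85.4
gripper_force: 0.0
```

Emit:
arm_command(rows=[0.86, -0.07, -0.1, 0, 0, -0.72, -1, 0.86, -0.02, -0.09, 0, 0, -0.72, -1, 0.86, 0.03, -0.1, 0, 0, -0.72, -1, 0.86, 0.09, -0.09, 0, 0, -0.72, -1, 0.85, 0.13, -0.1, 0, 0, -0.71, -1])

```text
time_s: 2.45
tool_pos: [480.9, -258.4, 290.6]
eef_rot: [0.0, 0.854, 0.52, 0.0]
force: [0.3, -0.4, 0.3]
grip_width: 85.5
gripper_force: 0.0
```

Emit:
arm_command(rows=[0.7, -0.37, 0.17, 0, 0, -0.72, -1, 0.72, -0.33, 0.17, 0, 0, -0.72, -1, 0.74, -0.29, 0.17, 0, 0, -0.72, -1, 0.75, -0.24, 0.17, 0, 0, -0.72, -1, 0.77, -0.2, 0.17, 0, 0, -0.72, -1])

```text
time_s: 2.87
tool_pos: [479.1, -99.9, 256.1]
eef_rot: [0.0, 0.771, 0.637, 0.0]
force: [0.5, -0.1, -0.4]
grip_width: 85.4
gripper_force: 0.0
```

Emit:
arm_command(rows=[0.78, -0.16, 0.17, 0, 0, -0.72, -1, 0.79, -0.11, 0.16, 0, 0, -0.71, -1, 0.79, -0.06, 0.17, 0, 0, -0.72, -1, 0.79, -0.02, 0.16, 0, 0, -0.71, -1, 0.79, 0.03, 0.17, 0, 0, -0.72, -1])

```text
time_s: 3.28
tool_pos: [478.7, 58.7, 223.0]
eef_rot: [0.001, 0.672, 0.74, 0.0]
force: [0.6, -0.3, -0.3]
grip_width: 85.0
gripper_force: 0.0
```

Emit:
arm_command(rows=[0.79, 0.07, 0.16, 0, 0, -0.71, -1, 0.79, 0.11, 0.17, 0, 0, -0.72, -1, 0.78, 0.16, 0.16, 0, 0, -0.71, -1, 0.76, 0.21, 0.17, 0, 0, -0.72, -1, 0.75, 0.24, 0.16, 0, 0, -0.71, -1])

```text
time_s: 3.7
tool_pos: [477.9, 217.2, 190.0]
eef_rot: [0.0, 0.56, 0.828, 0.0]
force: [0.2, 0.1, 1.0]
grip_width: 85.6
gripper_force: 0.0
```

```bash
python3 - <<'E'
from h import *
from plant import arm,optics
import cv2
p,y,M=pose();c=optics.get_calibration("wrist");im=optics.camera("wrist");cv2.imwrite("pics/w1.png",im[:,:,::-1])
print(arm.state()["time_s"],p.round(1),round(y,3),M.round(3).tolist())
for t,z in(("pin_center",60),("thumbscrew",52),("block",40)):
    for r in optics.regions_of("wrist",t)[:2]:
        v,u=np.nonzero(r["mask"]);print(t,round(r["confidence"],2),r["point"],u.min(),u.max(),v.min(),v.max(),at_z(c,r["point"],z).round(1))
print("pred pin top/flange",proj(c,[[478,216,72],[478,216,44]]).round(1))
E
```

```text
3.75 [477.9 217.2 190. ] 1.952 [[-0.372, 0.928, 0.001], [0.928, 0.372, -0.0], [-0.0, 0.001, -1.0]]
pin_center 0.73 [284.3, 205.7] 272 293 192 221 [481.5 217.9  60. ]
pin_center 0.31 [284.0, 60.1] 265 306 35 84 [439.4 321.6  60. ]
thumbscrew 0.57 [283.3, 140.6] 267 300 124 156 [461.2 266.2  52. ]
block 0.83 [283.0, 121.5] 253 316 28 233 [455.6 279.7  40. ]
pred pin top/flange [[279.4 210.3]
 [279.6 201.4]]
```

View pics/w1.png

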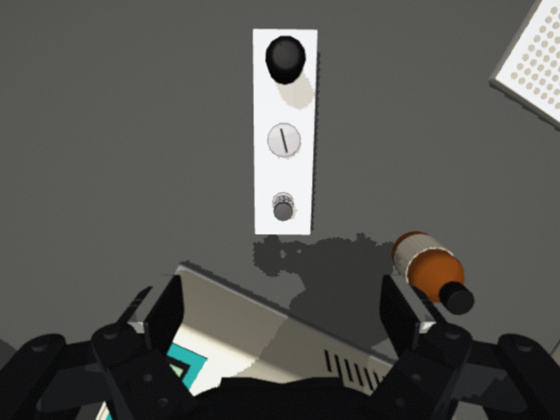

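```bash
python3 - <<'E'
from h import *
from plant import arm,optics
import cv2
c=optics.get_calibration("wrist")
print(at_z(c,(283.2,211),72),at_z(c,(283.3,203),44),"bottle cap",at_z(c,(457,297),105))
r=max(optics.regions_of("side","reagent"),key=lambda r:r["confidence"]) if 0 else None
cv2.imwrite("pics/w1c.png",cv2.resize(cv2.imread("pics/w1.png")[180:240,250:320],None,fx=8,fy=8,interpolation=cv2.INTER_CUBIC))
E
```

```text
[480.51635886 215.82239994  72.        ] [481.04096472 215.09845785  44.        ] bottle cap [626.27198277 210.58633149 105.        ]
```

View pics/w1c.png

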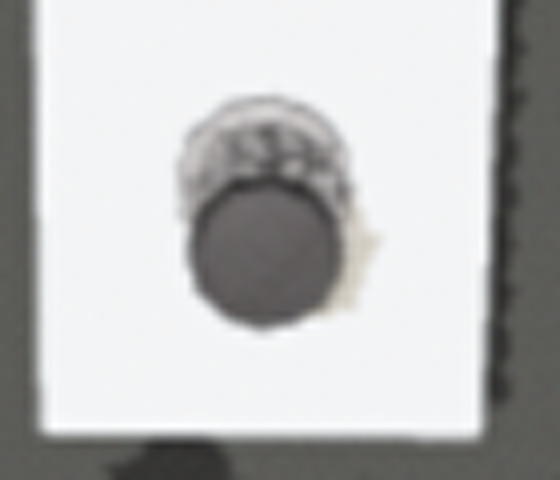

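```bash
python3 - <<'E'
from h import *
p,y,M=pose();plan(p,y,[((480.8,215.5,100),1.95,4),((480.8,215.5,48),1.95,5),((480.8,215.5,48),1.95,1)])
E
```

```text
-0.01,0.02,0.56,0,0,0,-1,  -0.01,0.02,0.56,0,0,0.01,-1,  -0.02,0.01,0.56,0,0,0,-1,  -0.01,0.02,0.57,0,0,0.01,-1,  -0,-0,0.26,0,0,-0,-1
-0,-0,0.26,0,0,-0,-1,  -0,-0,0.26,0,0,-0,-1,  -0,-0,0.26,0,0,-0,-1,  -0,-0,0.26,0,0,-0,-1,  -0,-0,-0,0,0,-0,-1
max 0.57 end [481.  215.6  47.9] 1.9499
```

Emit:
arm_command(rows=[-0.01, 0.02, 0.56, 0, 0, 0, -1, -0.01, 0.02, 0.56, 0, 0, 0.01, -1, -0.02, 0.01, 0.56, 0, 0, 0, -1, -0.01, 0.02, 0.57, 0, 0, 0.01, -1, 0, 0, 0.26, 0, 0, 0, -1], grip_force=40)

```text
time_s: 4.32
tool_pos: [480.8, 211.9, 87.4]
eef_rot: [-0.0, 0.563, 0.826, -0.002]
force: [0.2, -0.3, 0.1]
grip_width: 85.7
gripper_force: 0.0
```

Emit:
arm_command(rows=[0, 0, 0.26, 0, 0, 0, -1, 0, 0, 0.26, 0, 0, 0, -1, 0, 0, 0.26, 0, 0, 0, -0.5, 0, 0, 0.26, 0, 0, 0, -0.2, 0, 0, 0, 0, 0, 0, 0])

```text
time_s: 4.73
tool_pos: [480.4, 214.3, 46.5]
eef_rot: [-0.001, 0.562, 0.827, -0.001]
force: [-0.0, 0.1, -0.2]
grip_width: 52.1
gripper_force: 0.0
```

Emit:
arm_command(rows=[0, 0, 0, 0, 0, 0, 1, 0, 0, 0, 0, 0, 0, 1, 0, 0, 0, 0, 0, 0, 1, 0, 0, 0, 0, 0, 0, 1, 0, 0, 0, 0, 0, 0, 1])

```text
time_s: 5.15
tool_pos: [481.4, 215.3, 48.8]
eef_rot: [0.0, 0.562, 0.827, 0.0]
force: [-0.8, 0.8, 3.4]
grip_width: 14.2
gripper_force: 39.0
```

Emit:
arm_command(rows=[0, 0, 0, 0, 0, 0, 1, 0, 0, 0, 0, 0, 0, 1, 0, 0, 0, 0, 0, 0, 1, 0, 0, 0, 0, 0, 0, 1, 0, 0, 0, 0, 0, 0, 1])

```text
time_s: 5.57
tool_pos: [481.4, 215.3, 48.7]
eef_rot: [0.0, 0.562, 0.827, 0.0]
force: [-1.7, -0.4, 5.1]
grip_width: 14.6
gripper_force: 39.1
```

```bash
python3 - <<'E'
from h import *
p,y,M=pose();p=np.array([481.2,215.5,48]);plan(p,y,[((481,215.5,180),1.95,5),((652.3,-75.7,235),1.445,10)],1)
E
```

```text
0,-0,-0.66,0,0,-0,1,  0,-0,-0.66,0,0,-0,1,  0,-0,-0.66,0,0,-0.01,1,  0,-0,-0.66,0,0,-0,1,  0,-0,-0.66,0,0,-0.01,1
-0.83,0.13,-0.14,0,0,0.63,1,  -0.83,0.17,-0.14,0,0,0.63,1,  -0.82,0.21,-0.14,0,0,0.63,1,  -0.81,0.25,-0.14,0,0,0.63,1,  -0.79,0.29,-0.14,0,0,0.63,1
-0.78,0.33,-0.14,0,0,0.63,1,  -0.76,0.37,-0.13,0,0,0.63,1,  -0.74,0.41,-0.14,0,0,0.63,1,  -0.71,0.45,-0.13,0,0,0.64,1,  -0.69,0.48,-0.14,0,0,0.63,1
max 0.83 end [652.4 -75.6 235.2] 1.4453
```

Emit:
arm_command(rows=[0, 0, -0.66, 0, 0, 0, 1, 0, 0, -0.66, 0, 0, 0, 1, 0, 0, -0.66, 0, 0, 0, 1, 0, 0, -0.66, 0, 0, 0, 1, 0, 0, -0.66, 0, 0, 0, 1])

```text
time_s: 5.98
tool_pos: [481.1, 214.8, 181.2]
eef_rot: [0.0, 0.562, 0.827, 0.0]
force: [0.5, -0.7, -0.1]
grip_width: 14.5
gripper_force: 39.7
```

Emit:
arm_command(rows=[-0.83, 0.13, -0.14, 0, 0, 0.63, 1, -0.83, 0.17, -0.14, 0, 0, 0.63, 1, -0.82, 0.21, -0.14, 0, 0, 0.63, 1, -0.81, 0.25, -0.14, 0, 0, 0.63, 1, -0.79, 0.29, -0.14, 0, 0, 0.63, 1])

```text
time_s: 6.4
tool_pos: [567.0, 67.2, 208.4]
eef_rot: [0.0, 0.662, 0.749, 0.0]
force: [0.3, 0.6, -0.9]
grip_width: 13.7
gripper_force: 39.7
```

Emit:
arm_command(rows=[-0.78, 0.33, -0.14, 0, 0, 0.63, 1, -0.76, 0.37, -0.13, 0, 0, 0.63, 1, -0.74, 0.41, -0.14, 0, 0, 0.63, 1, -0.71, 0.45, -0.13, 0, 0, 0.64, 1, -0.69, 0.48, -0.14, 0, 0, 0.63, 1])

```text
time_s: 6.82
tool_pos: [652.4, -78.3, 235.3]
eef_rot: [0.0, 0.752, 0.66, -0.0]
force: [0.5, 0.1, -0.2]
grip_width: 14.4
gripper_force: 39.7
```

Emit:
arm_command(rows=[0, 0, 0, 0, 0, 0, 1, 0, 0, 0, 0, 0, 0, 1, 0, 0, 0, 0, 0, 0, 1, 0, 0, 0, 0, 0, 0, 1, 0, 0, 0, 0, 0, 0, 1])

```text
time_s: 7.23
tool_pos: [651.4, -74.7, 235.3]
eef_rot: [-0.0, 0.75, 0.662, 0.0]
force: [-0.1, -0.5, 0.2]
grip_width: 14.3
gripper_force: 39.7
```

```bash
python3 - <<'E'
from h import *
from plant import arm,optics
import cv2
p,y,M=pose();c=optics.get_calibration("wrist");im=optics.camera("wrist");cv2.imwrite("pics/w2.png",im[:,:,::-1])
np.save("c2.npy",c,allow_pickle=True)
print(arm.state()["time_s"],p.round(1),round(y,4))
for t in("pin_center","fastener_top"):
    for r in optics.regions_of("wrist",t)[:2]:print(t,round(r["confidence"],2),r["point"])
print("pred strap, fast",proj(c,tf([563,-64.4,-.126],[[90,0,135],[-60,0,171]])).round(1),"tip",proj(c,p-[0,0,35]))
E
```

```text
7.2833 [651.4 -74.7 235.3] 1.4463
pin_center 0.88 [281.4, 285.2]
fastener_top 0.69 [69.7, 220.7]
pred strap, fast [[281.1 217.6]
 [ 54.4 233.3]] tip [[279.11650381 250.61301087]]
```

View pics/w2.png

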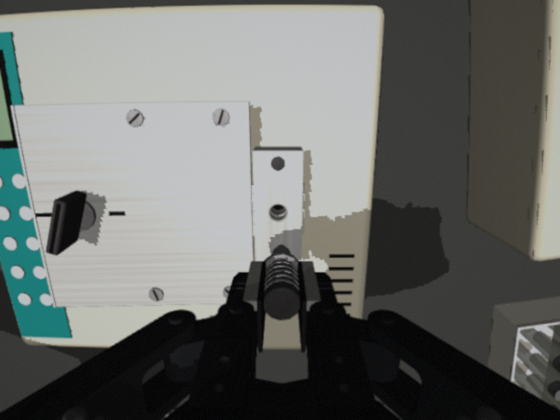

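```bash
python3 - <<'E'
import cv2,numpy as np
a=cv2.imread("pics/w2.png");f=lambda i,s:cv2.resize(i,None,fx=s,fy=s,interpolation=cv2.INTER_CUBIC)
o=np.zeros((600,800,3),np.uint8);o[:540,:300]=f(a[190:280,255:305],6);o[:400,310:800]=f(a[175:255,25:123],5)
cv2.imwrite("pics/w2c.png",o)
E
```

```text
(no output)
```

View pics/w2c.png

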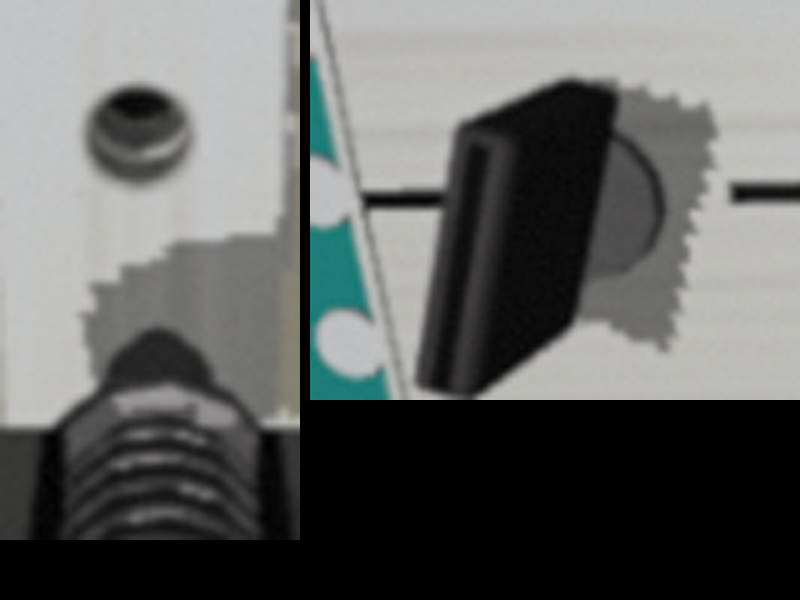

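```bash
python3 - <<'E'
from h import *
c=np.load("c2.npy",allow_pickle=True).item()
p,y,M=pose();X,Y=M[:,0],M[:,1]
W=np.array(c["world_from_camera"]);print("cam in tool",(M.T@(W[:3,3]-p)).round(2),(M.T@W[:3,:3]).round(3).tolist())
tz=p[2]-35.5
tip=at_z(c,(281.2,245.3),tz)-2.5*X
hole=at_z(c,(278.2,212.3),135)
# hole mouth as ellipse checks
print("tip rel TCP tool xy",(M.T@(tip-p)).round(2),"hole rel TCP",(M.T@(hole-p)).round(2),"move tip->hole",(M.T@(hole-tip))[:2].round(2),"hole",hole.round(1))
o=lambda q:np.array(q)/5.+[25-62,175]
A,B=at_z(c,o([403,200]),132+5),at_z(c,o([760,193]),135);print("index yaw",np.arctan2(*(B-A)[1::-1]),A,B)
print("slot ends",[at_z(c,o(q),171).round(1) for q in([484,145],[441,375])])
a,b=[at_z(c,o(q),171) for q in([484,145],[441,375])];print("slot yaw",np.arctan2(*(a-b)[1::-1]),"mid",(a+b)/2)
E
```

```text
cam in tool [  75.22    0.84 -141.33] [[0.001, -0.956, -0.292], [1.0, 0.001, 0.0], [0.0, -0.292, 0.956]]
tip rel TCP tool xy [ 1.32  0.8  35.5 ] hole rel TCP [  3.91  -1.48 100.43] move tip->hole [ 2.59 -2.28] hole [650.7 -71.4 135. ]
index yaw -0.11542227708666289 [473.47169523 -50.75034324 137.        ] [528.51310346 -57.13171128 135.        ]
slot ends [array([513.6, -37.9, 171. ]), array([497.3, -68.1, 171. ])]
slot yaw 1.0751020104085671 mid [505.45716446 -53.02578149 171.        ]
```

Emit:
arm_command(rows=[0.03, -0.03, 0.3, 0, 0, 0, 1, 0.03, -0.03, 0.45, 0, 0, 0, 1, 0, 0, 0.45, 0, 0, 0, 1, 0, 0, 0.3, 0, 0, 0, 1, 0, 0, 0, 0, 0, 0, 1])

```text
time_s: 7.8
tool_pos: [647.5, -73.8, 171.5]
eef_rot: [-0.002, 0.75, 0.661, -0.002]
force: [-1.0, 0.2, -0.7]
grip_width: 14.8
gripper_force: 39.7
```

Emit:
arm_command(rows=[0, 0, 0, 0, 0, 0, 1, 0, 0, 0.08, 0, 0, 0, 1, 0, 0, 0.08, 0, 0, 0, 1, 0, 0, 0.08, 0, 0, 0, 1, 0, 0, 0, 0, 0, 0, 1])

```text
time_s: 8.22
tool_pos: [649.7, -73.8, 165.5]
eef_rot: [-0.0, 0.751, 0.661, -0.0]
force: [-0.3, -0.8, -1.3]
grip_width: 14.6
gripper_force: 39.7
```

Emit:
arm_command(rows=[0.02, 0, 0.04, 0, 0, 0, 1, 0.01, 0, 0.06, 0, 0, 0, 1, 0, 0, 0.06, 0, 0, 0, 1, 0, 0, 0.04, 0, 0, 0, 1, 0, 0, 0, 0, 0, 0, 1])

```text
time_s: 8.63
tool_pos: [649.6, -72.6, 157.2]
eef_rot: [-0.0, 0.751, 0.661, -0.0]
force: [-0.6, -0.4, -0.5]
grip_width: 14.3
gripper_force: 39.7
```

Emit:
arm_command(rows=[0, 0, 0.08, 0, 0, 0, 1, 0, 0, 0.08, 0, 0, 0, 1, 0, 0, 0.08, 0, 0, 0, 1, 0, 0, 0.06, 0, 0, 0, 1, 0, 0, 0, 0, 0, 0, 1])

```text
time_s: 9.05
tool_pos: [649.5, -72.6, 144.9]
eef_rot: [-0.0, 0.751, 0.661, -0.0]
force: [-0.4, -0.2, -0.8]
grip_width: 14.6
gripper_force: 39.7
```

Emit:
arm_command(rows=[0, 0, 0.04, 0, 0, 0, 1, 0, 0, 0.04, 0, 0, 0, 1, 0, 0, 0.02, 0, 0, 0, 1, 0, 0, 0, 0, 0, 0, 1, 0, 0, 0, 0, 0, 0, 1])

```text
time_s: 9.47
tool_pos: [650.2, -72.5, 143.8]
eef_rot: [0.001, 0.751, 0.661, 0.0]
force: [-4.7, -0.6, 8.1]
grip_width: 14.4
gripper_force: 40.6
```

Emit:
arm_command(rows=[0, 0, -0.05, 0, 0, 0, -0.3, 0, 0, 0, 0, 0, 0, -0.3, 0, 0, 0, 0, 0, 0, -0.3, 0, 0, 0, 0, 0, 0, -0.3, 0, 0, 0, 0, 0, 0, -0.3])

```text
time_s: 9.88
tool_pos: [649.9, -72.5, 143.4]
eef_rot: [-0.0, 0.751, 0.661, -0.0]
force: [-0.1, 0.1, 0.1]
grip_width: 55.2
gripper_force: 0.0
```

Emit:
arm_command(rows=[0, 0, -0.2, 0, 0, 0, -0.3, 0, 0, -0.5, 0, 0, 0, -0.3, 0, 0, -0.8, 0, 0, 0, -0.3, 0, 0, -0.8, 0, 0, 0, -0.3, 0, 0, -0.2, 0, 0, 0, -0.3])

```text
time_s: 10.3
tool_pos: [652.7, -71.9, 250.0]
eef_rot: [0.003, 0.751, 0.661, 0.003]
force: [0.6, 0.0, 1.4]
grip_width: 55.7
gripper_force: 0.0
```

```bash
python3 - <<'E'
from h import *
from plant import arm,optics
import cv2
p,y,M=pose();print(arm.state()["time_s"],p.round(1),round(y,3))
plan(p,y,[((502,-55,265),1.07,5)],-.3)
a=optics.camera("wrist");b=optics.camera("side")
f=lambda i,s:cv2.resize(i,None,fx=s,fy=s,interpolation=cv2.INTER_CUBIC)
o=np.zeros((600,800,3),np.uint8);o[:400,:400]=f(a[160:300,210:350],400/140);o[:400,400:]=f(b[150:230,230:310],5)
cv2.imwrite("pics/pin.png",o[:,:,::-1])
E
```

```text
10.3 [652.7 -71.9 250. ] 1.444
-0.01,-0.76,-0.07,0,0,0.93,-0.3,  -0.07,-0.75,-0.08,0,0,0.94,-0.3,  -0.12,-0.75,-0.07,0,0,0.93,-0.3,  -0.18,-0.74,-0.08,0,0,0.94,-0.3,  -0.24,-0.72,-0.07,0,0,0.93,-0.3
max 0.94 end [501.9 -55.  264.8] 1.07
```

View pics/pin.png

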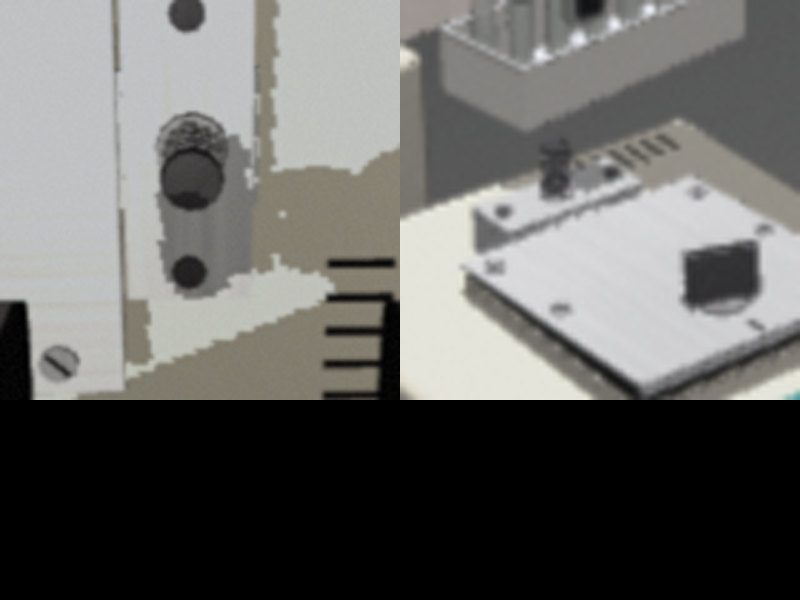

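Emit:
arm_command(rows=[-0.01, -0.76, -0.07, 0, 0, 0.93, -0.3, -0.07, -0.75, -0.08, 0, 0, 0.94, -0.3, -0.12, -0.75, -0.07, 0, 0, 0.93, -0.3, -0.18, -0.74, -0.08, 0, 0, 0.94, -0.3, -0.24, -0.72, -0.07, 0, 0, 0.93, -0.3])

```text
time_s: 10.82
tool_pos: [496.6, -55.5, 256.9]
eef_rot: [-0.001, 0.861, 0.508, -0.001]
force: [0.1, -0.2, 0.7]
grip_width: 55.6
gripper_force: 0.0
```

Emit:
arm_command(rows=[0, 0, 0, 0, 0, 0, -0.3, 0, 0, 0, 0, 0, 0, -0.3, 0, 0, 0, 0, 0, 0, -0.3, 0, 0, 0, 0, 0, 0, -0.3, 0, 0, 0, 0, 0, 0, -0.3])

```text
time_s: 11.23
tool_pos: [500.0, -55.7, 258.0]
eef_rot: [-0.001, 0.86, 0.51, 0.0]
force: [-0.4, 0.1, 0.2]
grip_width: 55.6
gripper_force: 0.0
```

```bash
python3 - <<'E'
from h import *
from plant import arm,optics
import cv2
p,y,M=pose();c=optics.get_calibration("wrist");np.save("c3.npy",c,allow_pickle=True);print(arm.state()["time_s"],p.round(1),round(y,4))
a=optics.camera("wrist")
for r in optics.regions_of("wrist","fastener_top")[:1]:print(r["confidence"],r["point"])
cv2.imwrite("pics/f.png",cv2.resize(a[120:320,180:400],None,fx=3,fy=3,interpolation=cv2.INTER_CUBIC)[:,:,::-1])
E
```

```text
11.2333 [500.  -55.7 258. ] 1.0702
0.76 [282.6, 207.2]
```

View pics/f.png

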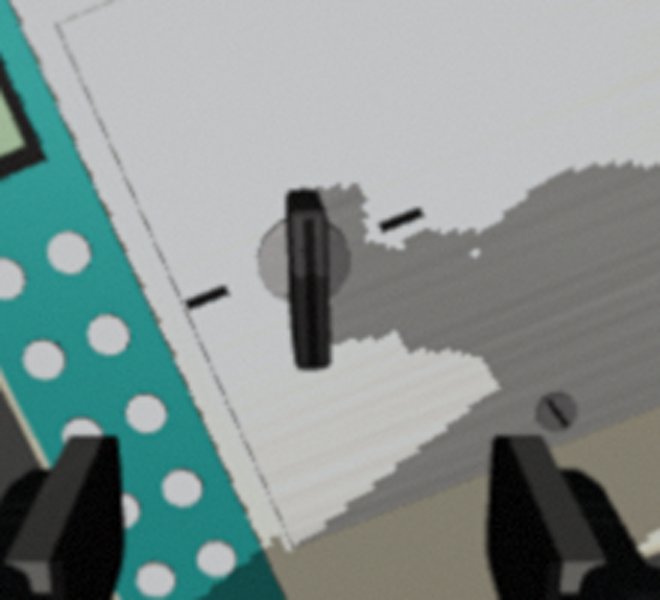

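```bash
python3 - <<'E'
from h import *
c=np.load("c3.npy",allow_pickle=True).item();p,y,M=pose()
o=lambda q:np.array(q)/3.+[180,120]
a,b=[at_z(c,o(q),171) for q in([308,218],[313.5,345])];m=(a+b)/2
print("slot yaw",np.arctan2(*(a-b)[1::-1]),"mid",m.round(1),"rel TCP",(M.T@(m-p)).round(1),np.linalg.norm(a-b))
A,B=at_z(c,o([187,304]),138),at_z(c,o([423,213]),133);print("index yaw",np.arctan2(*(B-A)[1::-1]))
q=[0,0,0];q[:2]=m[:2]-1.2*M[:2,0]-1*M[:2,1];q[2]=150
print(q,p);yw=1.05
plan(p,y,[((q[0],q[1],185),1.04,3),((q[0],q[1],149),1.04,2)],-.3)
E
```

```text
slot yaw 1.1137129114083173 mid [505.3 -51.6 171. ] rel TCP [ 6.1  3.  87. ] 31.06140812137636
index yaw -0.1387517723248179
[np.float64(503.8340275503391), np.float64(-52.157210126760134), 150] [499.76730949 -55.60628077 258.02351358]
0.04,0.02,0.61,0,0,0.13,-0.3,  0.04,0.01,0.61,0,0,0.12,-0.3,  0.04,0.02,0.61,0,0,0.13,-0.3,  0,-0,0.45,0,0,-0,-0.3,  0,-0,0.45,0,0,-0,-0.3
max 0.61 end [503.9 -52.4 148.8] 1.0398
```

```bash
python3 - <<'E'
from h import *
p,y,M=pose()
plan(p,y,[((503.7,-52.4,190),1.11,3),((503.7,-52.4,146),1.11,2)],-.3)
plan((503.7,-52.4,146),1.11,[((502.5,-52.4,146),-.13,16)],1)
E
```

```text
0.04,0.02,0.57,0,0,-0.17,-0.3,  0.04,0.01,0.57,0,0,-0.16,-0.3,  0.04,0.02,0.56,0,0,-0.17,-0.3,  -0,-0,0.55,0,0,0,-0.3,  -0,-0,0.55,0,0,0,-0.3
max 0.57 end [503.8 -52.3 146. ] 1.1102
-0,-0,-0,0,0,0.97,1,  -0,-0,-0,0,0,0.97,1,  -0,-0,-0,0,0,0.97,1,  -0,-0,-0,0,0,0.97,1,  -0,-0,-0,0,0,0.97,1
-0,-0,-0,0,0,0.97,1,  -0,-0,-0,0,0,0.97,1,  -0,-0,-0,0,0,0.97,1,  -0,-0,-0,0,0,0.97,1,  -0,-0,-0,0,0,0.97,1
-0,-0,-0,0,0,0.97,1,  -0.01,-0,-0,0,0,0.97,1,  -0,-0,-0,0,0,0.96,1,  -0.01,-0,-0,0,0,0.97,1,  -0.01,-0,-0,0,0,0.96,1
-0,-0,-0,0,0,0.97,1
max 0.97 end [502.5 -52.6 146. ] -0.13
```

Emit:
arm_command(rows=[0.04, 0.02, 0.57, 0, 0, -0.17, -0.3, 0.04, 0.01, 0.57, 0, 0, -0.16, -0.3, 0.04, 0.02, 0.56, 0, 0, -0.17, -0.3, 0, 0, 0.5, 0, 0, 0, -0.3, 0, 0, 0, 0, 0, 0, -0.3])

```text
time_s: 11.75
tool_pos: [500.7, -52.3, 166.6]
eef_rot: [-0.003, 0.85, 0.527, -0.003]
force: [-0.4, -0.2, -0.1]
grip_width: 55.4
gripper_force: 0.0
```

Emit:
arm_command(rows=[0, 0, 0.2, 0, 0, 0, -0.3, 0, 0, 0.2, 0, 0, 0, -0.3, 0, 0, 0.12, 0, 0, 0, -0.3, 0, 0, 0, 0, 0, 0, -0.3, 0, 0, 0, 0, 0, 0, -0.3])

```text
time_s: 12.17
tool_pos: [503.4, -52.3, 150.0]
eef_rot: [0.0, 0.85, 0.527, 0.0]
force: [0.6, -0.9, 0.2]
grip_width: 55.6
gripper_force: 0.0
```

Down 4 mm more, then close.

Emit:
arm_command(rows=[0, 0, 0.1, 0, 0, 0, 0, 0, 0, 0, 0, 0, 0, 0.3, 0, 0, 0, 0, 0, 0, 1, 0, 0, 0, 0, 0, 0, 1, 0, 0, 0, 0, 0, 0, 1], grip_force=45)

```text
time_s: 12.58
tool_pos: [502.3, -51.9, 145.5]
eef_rot: [-0.001, 0.85, 0.527, -0.001]
force: [0.0, 1.6, -1.2]
grip_width: 8.1
gripper_force: 47.8
```

Emit:
arm_command(rows=[0, 0, 0, 0, 0, 0, 1, 0, 0, 0, 0, 0, 0, 1, 0, 0, 0, 0, 0, 0, 1, 0, 0, 0, 0, 0, 0, 1, 0, 0, 0, 0, 0, 0, 1])

```text
time_s: 13.0
tool_pos: [502.4, -52.0, 145.4]
eef_rot: [-0.001, 0.85, 0.527, -0.001]
force: [-2.5, 2.5, -0.6]
grip_width: 8.2
gripper_force: 47.8
```

Emit:
arm_command(rows=[0, 0, 0, 0, 0, 0.8, 1, 0, 0, 0, 0, 0, 0.8, 1, 0, 0, 0, 0, 0, 0.8, 1, 0, 0, 0, 0, 0, 0.8, 1, 0, 0, 0, 0, 0, 0.8, 1])

```text
time_s: 13.42
tool_pos: [502.8, -52.4, 145.6]
eef_rot: [0.0, 0.923, 0.384, -0.0]
force: [-2.2, 1.2, -0.4]
grip_width: 8.4
gripper_force: 45.6
```

Emit:
arm_command(rows=[0, 0, 0, 0, 0, 0.8, 1, 0, 0, 0, 0, 0, 0.8, 1, 0, 0, 0, 0, 0, 0.8, 1, 0, 0, 0, 0, 0, 0.8, 1, 0, 0, 0, 0, 0, 0.8, 1])

```text
time_s: 13.83
tool_pos: [503.2, -52.7, 145.7]
eef_rot: [0.0, 0.973, 0.232, -0.0]
force: [-1.5, 0.4, -0.2]
grip_width: 8.1
gripper_force: 43.6
```

Emit:
arm_command(rows=[0, 0, 0, 0, 0, 0.8, 1, 0, 0, 0, 0, 0, 0.8, 1, 0, 0, 0, 0, 0, 0.8, 1, 0, 0, 0, 0, 0, 0.8, 1, 0, 0, 0, 0, 0, 0.8, 1])

```text
time_s: 14.25
tool_pos: [503.5, -53.2, 145.9]
eef_rot: [0.001, 0.997, 0.074, 0.0]
force: [-1.5, 0.0, 0.9]
grip_width: 8.4
gripper_force: 43.9
```

Emit:
arm_command(rows=[0, 0, 0, 0, 0, 0.8, 1, 0, 0, 0, 0, 0, 0.8, 1, 0, 0, 0, 0, 0, 0.8, 1, 0, 0, 0, 0, 0, 0.8, 1, 0, 0, 0, 0, 0, 0, 1])

```text
time_s: 14.67
tool_pos: [503.5, -53.7, 145.9]
eef_rot: [0.001, 0.999, -0.053, 0.0]
force: [-1.1, -2.1, 0.0]
grip_width: 8.2
gripper_force: 43.8
```

```bash
python3 - <<'E'
from h import *
from plant import arm,optics
import cv2
p,y,M=pose();s=arm.state();print(s["time_s"],p.round(1),round(y,4),s["wrist_torque"],np.round(s["force"],1))
a=optics.camera("wrist");b=optics.camera("side");c=optics.camera("scene")
f=lambda i,s:cv2.resize(i,None,fx=s,fy=s,interpolation=cv2.INTER_CUBIC)
o=np.zeros((600,800,3),np.uint8);o[:420,:400]=f(a[140:420,140:420],1.5)[:, :400];o[:300,400:]=f(b[170:230,255:335],5);o[300:,400:]=f(c[170:230,230:310],5)
cv2.imwrite("pics/g.png",o[:,:,::-1])
E
```

```text
14.6667 [503.5 -53.7 145.9] -0.107 [-0.46641419  0.65586479 -0.00232791] [-1.1 -2.1  0. ]
```

View pics/g.png

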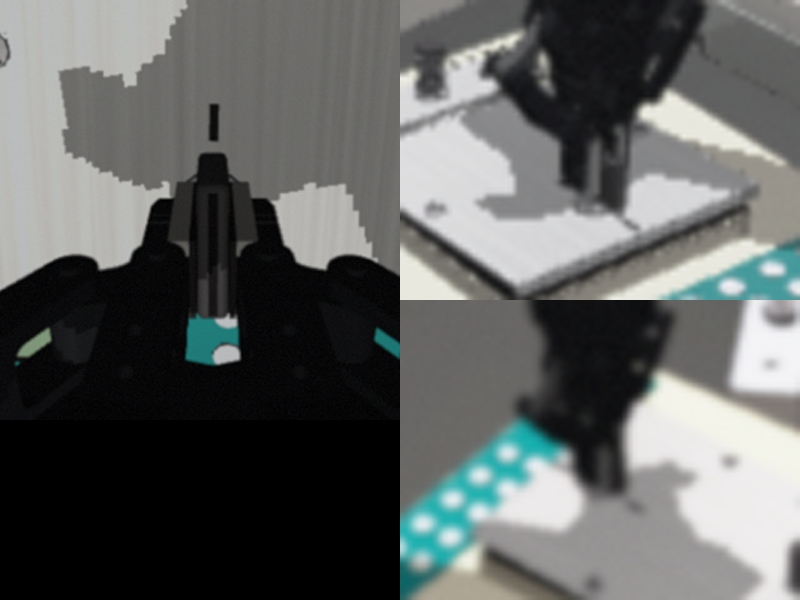

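Emit:
arm_command(rows=[0, 0, 0, 0, 0, 0.2, 1, -0.01, 0, 0.05, 0, 0, 0, 1, -0.01, 0, 0.05, 0, 0, 0, 1, -0.01, 0, 0.05, 0, 0, 0, 1, 0, 0, 0, 0, 0, 0, 1])

```text
time_s: 15.23
tool_pos: [502.9, -53.5, 140.8]
eef_rot: [0.001, 0.998, -0.061, 0.001]
force: [-5.5, -5.3, 9.5]
grip_width: 8.2
gripper_force: 45.2
```

Emit:
arm_command(rows=[-0.01, 0, 0.04, 0, 0, 0, 1, -0.01, 0, 0.04, 0, 0, 0, 1, 0, 0, 0.03, 0, 0, 0, 1, 0, 0, 0, 0, 0, 0, 1, 0, 0, 0, 0, 0, 0, 1])

```text
time_s: 15.65
tool_pos: [502.4, -53.4, 137.1]
eef_rot: [0.001, 0.998, -0.061, 0.002]
force: [-6.1, -5.3, 11.3]
grip_width: 7.9
gripper_force: 45.7
```

```bash
python3 - <<'E'
from h import *
from plant import arm,optics
import cv2
p,y,M=pose();s=arm.state();print(s["time_s"],p.round(1),round(y,4),np.round(s["wrist_torque"],2),np.round(s["force"],1))
a=optics.camera("wrist");b=optics.camera("side");c=optics.camera("scene")
f=lambda i,s:cv2.resize(i,None,fx=s,fy=s,interpolation=cv2.INTER_CUBIC)
o=np.zeros((600,800,3),np.uint8);o[:420,:400]=f(a[140:420,140:420],1.5)[:, :400];o[:300,400:]=f(b[170:230,255:335],5);o[300:,400:]=f(c[170:230,230:310],5)
cv2.imwrite("pics/g2.png",o[:,:,::-1])
E
```

```text
15.65 [502.4 -53.4 137.1] -0.1224 [-1.17  0.62  0.02] [-6.1 -5.3 11.3]
```

Emit:
arm_command(rows=[0, 0, 0.03, 0, 0, 0, 1, 0, 0, 0.03, 0, 0, 0, 1, 0, 0, 0.02, 0, 0, 0, 1, 0, 0, 0, 0, 0, 0, 1, 0, 0, 0, 0, 0, 0, 1])

```text
time_s: 16.22
tool_pos: [502.4, -53.4, 136.3]
eef_rot: [0.001, 0.998, -0.061, 0.002]
force: [-12.3, -5.1, 28.9]
grip_width: 8.4
gripper_force: 48.5
```

```bash
python3 - <<'E'
from h import *
from plant import arm,optics
import cv2
a=optics.camera("wrist");b=optics.camera("side");c=optics.camera("scene")
s=arm.state();print(s["time_s"],np.round(s["force"],1),np.round(s["tool_pos"],1))
f=lambda i,s:cv2.resize(i,None,fx=s,fy=s,interpolation=cv2.INTER_CUBIC)
o=np.zeros((600,800,3),np.uint8);o[:420,:400]=f(a[140:420,140:420],1.5)[:, :400];o[:300,400:]=f(b[170:230,255:335],5);o[300:,400:]=f(c[170:230,230:310],5)
cv2.imwrite("pics/g3.png",o[:,:,::-1])
E
```

```text
16.3667 [-11.1  -4.6  28.8] [502.5 -53.4 136.3]
```

View pics/g3.png

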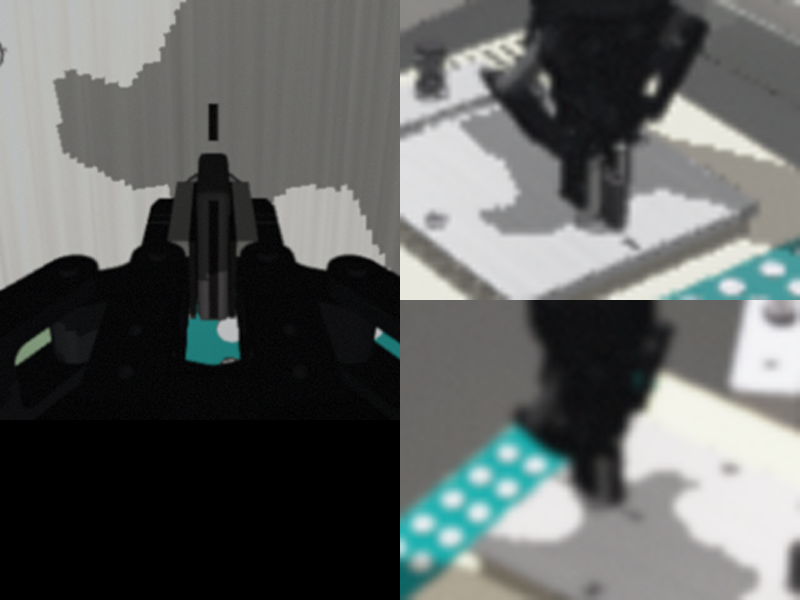

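The black gap under the front edge has closed, so the panel is flush. The slot is still in line with the index line, and the push is steady at about 29 N.

```bash
python3 -c "
from plant import ticket
print(ticket.sign_off())"
```

```text
the job is handed in; nothing more can be done
None
```

I handed the job in at about 16 s of the 51 s: the pin is home and let go, the slot is in line with the index lines, and the arm is holding the panel flush at about 29 N; the sign-off returned no verdict.

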